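Clamp a circuit board with the holder's reversible ratchet

TASK

Clamp the circuit board in the blue board holder. Its ratchet is set to loosen: flip the yellow direction lever over to its other (clockwise, seen from above) side, then swing the ratchet handle back and forth by its red knob until the black jaw has pressed the board firmly against the fixed jaw and the handle will drive no further. Leave the board lying flat and gripped, let go, and don't knock away the screwdriver, the green tin or the solder reel.

Things in the scene. Friction and masses are not known exactly. Their poses are not given: they have to be found in the camera images.
- holder: heavy blue steel board holder standing on the bench (6 kg; sideways pushes under 25 N leave it in place), base 26 mm high, x -40 to 155, y -63 to 87 mm. Origin: at bench level on the vertical axis of the ratchet (spindle). Its +x runs from the spindle to the board bed (x 35 to 135 mm); z up. The board lies on rails 34 mm above the bench; the fixed jaw's face is at y = -30 mm, the jaws' tops 52 mm high
- jaw: moving black jaw, a bar 110 mm long beside the board, sliding along the holder's y. Its origin is at the holder's origin when wound back (it starts up to 6 mm closer); it closes towards the holder's -y, 8 mm per rad of the wheel, and meets a board lying against the fixed jaw at y = -22 mm in the holder's frame; a stop holds it less than 1 mm beyond. Only the ratchet moves it
- board: circuit board in an aluminium frame, 100 x 60 x 8 mm (chips to 12 mm), 120 g, lying loose on the bed between the jaws, long side along the holder's x. Origin: centre of its underside. Clamped, it is at y about 0 in the holder's frame
- ratchet_wheel (a joint): angle (rad) of the brass 16-tooth wheel below the handle, clockwise positive seen from above; clockwise closes the jaw. Starts between 0 and 0.7, the board is met at 2.75, stop at 2.92. Friction 0.3 N m
- ratchet_handle (a joint): angle (rad) of the handle about the spindle, clockwise positive from above, stops at -0.65 and 0.65; at 0 it points along the holder's -x. Friction 0.2 N m; stays where left. With the lever on the clockwise side, clockwise swings drive the wheel, the others click freely; up to 0.4 rad of a swing is lost before a tooth catches. Steel bar 18 mm wide, upper face 60 mm high
- handle_knob (a point): centre of the top of the upright red round knob at the handle's end, 20 mm in diameter, standing from 60 to 104 mm height, 150 mm from the spindle
- selector (a joint): angle (rad) of the yellow direction lever relative to the handle, clockwise positive from above, about a pin on the handle 58 mm from the spindle. It snaps to either side: -0.42 = loosen (start), 0.42 = tighten (it can rest anywhere above 0.18 on a tooth, and drops in when the handle moves). Flipping takes 1 to 6 N at the tab
- selector_tab (a point): centre of the top of the upright yellow tab on the direction lever, 12 mm (along the handle) x 8 mm in plan, standing from 66 to 90 mm height, 34 mm outwards from the lever's pin (92 mm from the spindle). It swings 14 mm to either side of the handle's centre line, from the counter-clockwise side (start) to the clockwise side, seen from above
- screwdriver: red-handled screwdriver, 150 mm long, lying beside the holder on its fixed-jaw side; bystander
- flux_tin: small green round tin, 52 mm across, 28 mm tall, beside the holder on its moving-jaw side; bystander
- solder_reel: white-flanged solder reel, 56 mm across, 28 mm tall; bystander
There are look-alikes about, which are no part of the job. There is more than one size of the board; the one meant has the size given above.

How it is judged:
By the outcome, as a careful person would: the job done as asked, in the order asked, and still so for the second after the job is handed in, with the robot touching nothing.
It also fails if it takes over 69 s, if anything falls off the work surface, if the arm or the gripper's body presses on something with over 40 N, if the wrist force passes 120 N, or if a joint passes its speed limit or range.

ROBOT

A 6-joint arm with a two-finger parallel gripper is mounted at the origin on the work surface. World frame = base frame: x ahead of the robot, y to its left, z up, the work surface at z = 0. Lengths are in mm, angles in rad, forces in N, time in s.
With the tool pointing down it reaches from about 375 to 925 mm from the base axis. Payload 5.7 kg.
Tool frame: the origin (TCP) lies between the finger pads; the fingertips stand 22 mm ahead of it and the grasp point (between the pads) lies 3 mm ahead of it; z points along the fingers, x is the direction in which the jaws open and shut, and the axes are right-handed (so a half turn about z gives the same grasp; the last joint's range is limited). The gripper opens to 85 mm and grips with 20 to 120 N. Pads are 22 mm wide; open, the fingers measure 114 mm over their backs; the gripper's body (76 mm by 85 mm) begins 54 mm behind the grasp point. The pads swing forward as they close: fully open they stand 13 mm farther back than shut.
Start: joints at [-0.115, 0.359, 1.51, -0, 1.272, -0.115], TCP at [599.968, -0.004, 219.867] pointing down, gripper open.
Joint ranges: [-2.97, 2.97], [-1.01, 2.36], [0.21, 2.38], [-0.96, 4.11], [0.2, 2.71], [-2.98, 2.98]. Speed limits (rad/s): [2.39, 2.39, 3.14, 3.14, 3.14, 3.14].

INTERFACE

Orientations are given as a rotation vector (axis times angle).
In Python, from station import monitor, camera, camera_model, hand_in, finder gives the robot as it stands.
- The arm moves only by the tool drive_tool, never from a script. Its argument "deltas" is a list of rows, each a list of 7 numbers: the turn, a rotation vector about the tool's x, y, z in rad, then the shift along the tool's x, y, z in m, then the closure in counts, from 0 (fully open) to 255 (shut). In form: [[ax, ay, az, x, y, z, jaw], ...]. A call has exactly 10 rows; each row shifts and turns the pose as measured when the row begins, along the tool's axes as they then stand; what a row does not reach is not made up. A row lasts 1/8 s, in which the tool goes at most 62.5 mm and 10.7 degrees, less where a joint would pass 70% of its speed; a pose out of reach is approached as far as the arm can. A call is refused whole if a number of a shift passes 0.0625 or a number of a turn 0.188, either way. A call with a gripper value outside its range is refused whole. The fingers move at their own pace and stop on an object; "force" is the grip in N (left out, the last holds). Time passes only in rows, so rows that do not move let the fingers close, or fill a call up. It gives the time, the measured TCP pose, the force and the opening at its end, in the units of the state.
- monitor.sense(): the state, without advancing time (a new reading comes with each control period).
- camera(name): name is "scene" or "side" or "wrist"; returns (picture, depth): 384x512x3 uint8, red, green, blue; 384x512 float32, mm along the optical axis (not along the pixel's ray), 0 where there is no reading.
- camera_model(name): a dict with "intrinsics" (3x3 intrinsics, pixels), "xyz" and "orientation" of the camera in the world; the wrist camera has in their place "tool_from_camera" (4x4, takes a point from camera to tool coordinates, whose origin is the TCP and whose axes are the tool frame's). Camera axes: x right, y up, looking along -z (the intrinsics and any distortion apply to the point x, -y, -z); pixel columns grow to the right and rows downward; lengths in mm; the calibration is good to about 2 mm. A picture is of the moment at which its call begins: read the wrist's pose just before it. camera_model takes no time and is no camera call.
- hand_in(): hands the job in, once; it reports no verdict.
Trained networks look in the newest picture that a camera, given by its name, has taken for a name from the list of things; names that differ only in an ending like _2 or _b are one class to them, and where a whole thing is asked for, a point or a joint stands for the part that bears it (a point fixed in the world has none). Each returns a list of dicts, best first, with "conf" (0 to 1); they miss things now and then, are a little off and sometimes report something else, mostly with a low value. They report only what shows in the picture. A call takes as long as a camera call. They do not tell look-alikes from the thing itself.
- finder.cut_out(camera, name): "mask" (384x512 bool, what is visible of it) and "extent" ([left, top, right, bottom] in pixels, round what is visible of it).
The state is a dict: "t": time; "joint_positions": joint angles; "qd": joint speeds; "effort": joint torques, N m; "position": TCP position; "ee_rot": TCP orientation; "force": force on the tool from outside, world axes, zero at the start; "wrist_torque": the same for the moment, N m; "finger_gap": opening from 0.0 (shut) to 1.0 (fully open).
Only numpy, scipy, OpenCV 4.12 (cv2) and the standard library are available. Lean on these libraries where they do the work, as an engineer would, in place of code of your own. Each camera call takes 0.05 s, during which the arm holds its last target.

## Working session

There is one attempt and no reset: what is moved stays moved. The work goes in short steps, Python scripts to look and compute and a tool call to move; the robot and the scene stay as the last step left them, time stands still between calls to the robot, and variables do not carry over. Pictures are saved under pics/ and viewed, and the job is handed in when it is done.

Besides the shell and the picture viewer there is one more tool, called after "Request:" by a JSON object that holds its "op" and its "data". drive_tool: Moves the arm, as the interface text tells. Its arguments: {"type":"object","properties":{"deltas":{"type":"array","items":{"type":"array","items":{"type":"number"}}},"force":{"type":"number"}},"required":["deltas"]}

```bash
ls; mkdir -p pics
python3 - <<'E'
from station import monitor,camera,camera_model
import cv2
print(monitor.sense())
for n in("scene","side"):
    p,d=camera(n); cv2.imwrite(f"pics/{n}0.png",p[:,:,::-1]); print(camera_model(n))
p,d=camera("wrist");cv2.imwrite("pics/wrist0.png",p[:,:,::-1]); print(camera_model("wrist"))
E
```

```text
pics
{'t': 0.0, 'joint_positions': array([-1.15114323e-01,  3.59501633e-01,  1.51144366e+00, -9.37726721e-06,
        1.27247265e+00, -1.15106404e-01]), 'qd': array([-0.00057392, -0.00052983,  0.0017165 , -0.00050543,  0.00096684,
        0.00173289]), 'effort': array([ 1.96551155e-03, -5.27614331e+01, -2.78626120e+01, -6.37880498e-05,
        1.32890840e-02, -2.81424428e-05]), 'position': array([5.99303490e+02, 6.08075951e-02, 2.19051325e+02]), 'ee_rot': array([-3.14139062e+00,  8.09750865e-06,  2.84961461e-03]), 'force': array([ 0.25923212, -0.12627225,  0.13252504]), 'wrist_torque': array([-0.04569444,  0.02991675, -0.05199502]), 'finger_gap': 1.0000961522632006}
{'intrinsics': array([[427.92578841,   0.        , 260.91774589],
       [  0.        , 427.92578841, 193.20762475],
       [  0.        ,   0.        ,   1.        ]]), 'xyz': array([1046.87114318,  488.78519672,  764.01217887]), 'orientation': array([0.34665755, 0.98672012, 2.28312682])}
{'intrinsics': array([[362.54306379,   0.        , 259.86994692],
       [  0.        , 362.54306379, 194.59769288],
       [  0.        ,   0.        ,   1.        ]]), 'xyz': array([ 279.49045967, -800.39728348,  635.18060566]), 'orientation': array([ 0.97113079, -0.21981033, -0.39742664])}
{'intrinsics': array([[300.30799404,   0.        , 257.71072433],
       [  0.        , 300.30799404, 192.34574231],
       [  0.        ,   0.        ,   1.        ]]), 'tool_from_camera': array([[ 9.99999755e-01, -2.63440576e-04, -6.48120410e-04,
        -1.69522997e-01],
       [-4.46709379e-04, -9.53399243e-01, -3.01711258e-01,
        -7.82102057e+01],
       [-5.38434521e-04,  3.01711474e-01, -9.53399128e-01,
        -1.54175458e+02],
       [ 0.00000000e+00,  0.00000000e+00,  0.00000000e+00,
         1.00000000e+00]])}
```

View pics/scene0.png

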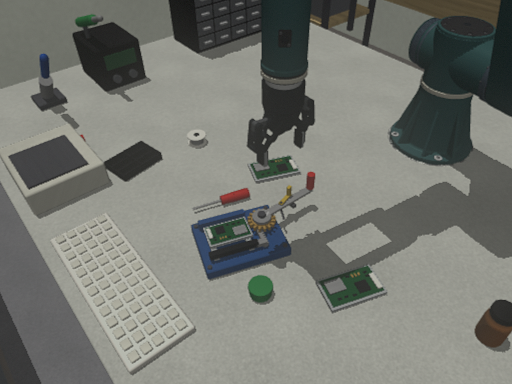

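View pics/side0.png

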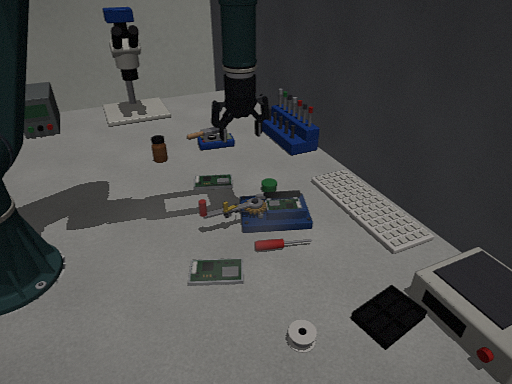

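View pics/wrist0.png

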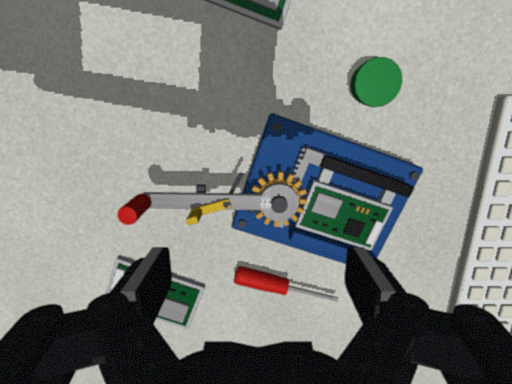

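The wrist view shows the holder with its spindle at about (279,204), the red knob at (130,208), the yellow tab at (193,216) and the tin at (377,82). The screwdriver is at (285,283). In the side view a look-alike blue device with an orange handle stands at (212,138). Boards also lie loose at (160,290) and (250,5) in the wrist view. The board I want is the one on the holder's bed at (345,213).

```bash
cat > h.py <<'E'
import numpy as np,cv2
from scipy.spatial.transform import Rotation as R
from station import monitor,camera,camera_model,finder
def T(name,s=None):
    m=camera_model(name)
    if name=="wrist":
        s=s or monitor.sense(); A=np.eye(4);A[:3,:3]=R.from_rotvec(s['ee_rot']).as_matrix();A[:3,3]=s['position']
        return m['intrinsics'],A@m['tool_from_camera']
    A=np.eye(4);A[:3,:3]=R.from_rotvec(m['orientation']).as_matrix();A[:3,3]=m['xyz'];return m['intrinsics'],A
def cloud(name,d,TT):
    K,A=TT; v,u=np.mgrid[0:384,0:512]
    P=np.stack([(u-K[0,2])/K[0,0]*d,-(v-K[1,2])/K[1,1]*d,-d],-1)
    return P@A[:3,:3].T+A[:3,3]
def atz(name,uv,z,TT):
    K,A=TT; r=A[:3,:3]@np.array([(uv[0]-K[0,2])/K[0,0],-(uv[1]-K[1,2])/K[1,1],-1.]); o=A[:3,3]
    return o+r*(z-o[2])/r[2]
def proj(P,TT):
    K,A=TT; q=(np.asarray(P)-A[:3,3])@A[:3,:3]; return np.stack([K[0,2]+K[0,0]*q[...,0]/-q[...,2],K[1,2]+K[1,1]*-q[...,1]/-q[...,2]],-1)
E
python3 - <<'E'
from h import *
for cam in("wrist","scene","side"):
    s=monitor.sense(); TT=T(cam,s); p,d=camera(cam); C=cloud(cam,d,TT); np.savez(f"c_{cam}.npz",p=p,C=C)
    for n in("handle_knob","selector_tab","selector","holder","board","jaw","ratchet_wheel","ratchet_handle","flux_tin","screwdriver"):
        for r in finder.cut_out(cam,n)[:2]:
            m=r['mask']&(d>0); P=C[m]
            if len(P)<5: continue
            zt=np.percentile(P[:,2],95); top=P[P[:,2]>zt-6]
            print(cam,n,round(r['conf'],2),np.round(r['extent']),m.sum(),"med",np.round(np.median(P,0)),"top",np.round(top.mean(0)),"rng",np.round(np.percentile(P,2,0)),np.round(np.percentile(P,98,0)))
print(monitor.sense()['t'])
E
```

```text
wrist handle_knob 0.87 [117. 174. 297. 225.] 4303 med [551. -30.  60.] top [474. -30. 103.] rng [467. -54.   0.] [639. -13. 104.]
wrist selector_tab 0.6 [186. 171. 242. 226.] 697 med [550. -36.  66.] top [532. -41.  89.] rng [525. -66.  -1.] [579.  -5.  91.]
wrist selector 0.95 [186. 172. 254. 225.] 609 med [546. -37.  66.] top [532. -41.  89.] rng [526. -69.   0.] [580.  -6.  91.]
wrist holder 0.7 [115. 111. 421. 264.] 16352 med [641. -20.  30.] top [525. -31.  82.] rng [ 477. -104.   24.] [776.  47.  99.]
wrist holder 0.34 [231. 262. 338. 302.] 1255 med [ 609. -161.   21.] top [ 603. -161.   24.] rng [ 569. -190.    0.] [ 701. -144.   26.]
wrist board 0.84 [296. 179. 394. 250.] 3998 med [699. -54.  43.] top [700. -55.  44.] rng [652. -91.  40.] [749. -19.  47.]
wrist board 0.75 [109. 257. 204. 329.] 1907 med [ 485. -191.   11.] top [ 475. -195.   13.] rng [ 395. -239.    3.] [ 517. -135.   17.]
wrist jaw 0.94 [278. 150. 412. 227.] 1857 med [698.  -1.  49.] top [719.  -5.  50.] rng [642. -27.  27.] [770.  22.  52.]
wrist ratchet_wheel 0.77 [251. 172. 306. 224.] 695 med [621. -19.  5
[... 2481 characters left out ...]
 44.] rng [651. -87.  40.] [746. -25.  51.]
side jaw 0.76 [256. 188. 298. 218.] 320 med [713. -10.  43.] top [718. -10.  48.] rng [621. -72.  -0.] [786.  55.  51.]
side ratchet_handle 0.87 [199. 200. 264. 217.] 536 med [538. -41.  60.] top [471. -37. 100.] rng [464. -55.  39.] [635. -16. 103.]
side flux_tin 0.54 [260. 181. 276. 192.] 178 med [726.  80.  26.] top [728.  88.  27.] rng [705.  66.   4.] [750. 112.  29.]
side flux_tin 0.54 [252. 240. 308. 251.] 287 med [ 600. -172.   20.] top [ 601. -169.   24.] rng [ 567. -186.    6.] [ 654. -152.   26.]
side screwdriver 0.56 [253. 239. 301. 249.] 278 med [ 605. -174.   20.] top [ 602. -169.   24.] rng [ 569. -189.    8.] [ 680. -158.   26.]
1.8
```

Run:
```python
from h import *
z=np.load("c_wrist.npz");p,C=z['p'],z['C']
hsv=cv2.cvtColor(p,cv2.COLOR_RGB2HSV)
def fit(m,n):
    P=C[m];r=cv2.minAreaRect(P[:,:2].astype(np.float32));print(n,m.sum(),np.round(P.mean(0),1),[np.round(x,2) for x in r])
H,S,V=[hsv[...,i].astype(int) for i in range(3)]
X,Y,Z=C[...,0],C[...,1],C[...,2]
reg=(X>440)&(X<800)&(Y>-130)&(Y<60)
knob=reg&((H<8)|(H>172))&(S>150)&(Z>100)&(Z<108)
fit(knob,"knob")
c,r=cv2.minEnclosingCircle(C[knob][:,:2].astype(np.float32));print(c,r)
fit(reg&(H>18)&(H<35)&(S>120)&(Z>87)&(Z<93),"tab")
fit(reg&(H>105)&(H<125)&(S>100)&(Z>22)&(Z<30),"base")
fit(reg&(V<60)&(Z>48)&(Z<55)&(X>640),"jaw")
fit(reg&(Z>57)&(Z<63)&(S<60)&(X<625),"bar")
hub=reg&(Z>62)&(X>590)
fit(hub,"hub");print(np.percentile(Z[hub],[5,50,95]))
# handle bar direction
b=reg&(Z>57)&(Z<63)&(S<60)&(X<615)&(X>490)
P=C[b][:,:2];print(cv2.fitLine(P.astype(np.float32),cv2.DIST_HUBER,0,.01,.01).ravel())
cv2.imwrite("pics/crop0.png",cv2.resize(p[100:280,100:440,::-1],None,fx=2.3,fy=2.3,interpolation=cv2.INTER_CUBIC))
```

```text
knob 290 [473.5 -29.5 103.7] [array([472.93, -30.37]), array([18.09, 17.23]), np.float64(43.89)]
(472.86370849609375, -30.348474502563477) 9.433793067932129
tab 78 [532.2 -40.9  89.7] [array([532.  , -41.22]), array([10.76,  7.38]), np.float64(10.32)]
base 7407 [672.  -11.1  26.1] [array([680.18, -39.33]), array([147.6 , 193.31]), np.float64(70.9)]
jaw 1120 [719.3  -5.9  50.2] [array([707.36, -44.3 ]), array([ 95.97, 108.27]), np.float64(71.19)]
bar 2011 [557.5 -30.5  60. ] [array([549.5 , -37.22]), array([153.29,  42.84]), np.float64(3.77)]
hub 19232 [637.6  10.  298.2] [array([6.3767e+02, 2.3000e-01]), array([76.06, 65.82]), np.float64(26.99)]
[259.19279229 304.67163356 319.57952187]
[ 9.9995309e-01 -9.6862204e-03  5.5265588e+02 -2.9984743e+01]
```

View pics/crop0.png

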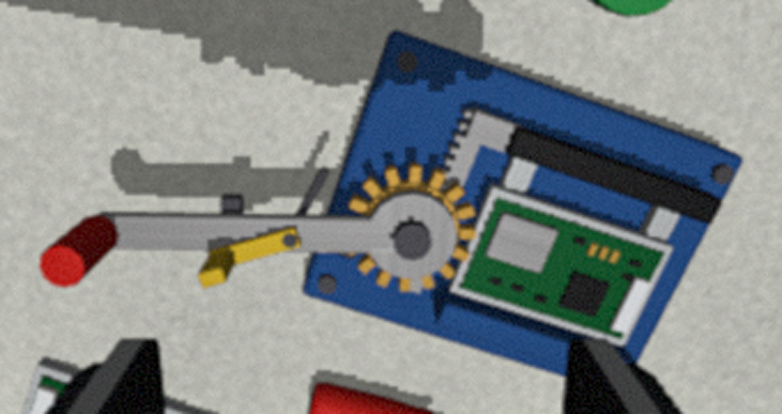

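Candidates for the ratchet:
- The blue holder with the steel bar and red knob: wrist view (279,204), knob (130,208).
- The small blue vise with the orange handle: side view (212,138).

I choose the first. The crop shows the wheel, the yellow lever on its ccw (lower) side, and the board on the bed.

The holder origin comes out at about (622,-32), yaw -19.1°. The knob is at (473,-30), 149 mm from the spindle against 150 given. The handle is at about -0.32 rad.

I'll start by turning the tool 90° so its x axis is tangential to the handle, with the fingers shut.

Request:
{"op": "drive_tool", "data": {"deltas": [[0,0,-0.157,0,0,0.006,255],[0,0,-0.157,0,0,0.006,255],[0,0,-0.157,0,0,0.006,255],[0,0,-0.157,0,0,0.006,255],[0,0,-0.157,0,0,0.006,255],[0,0,-0.157,0,0,0.006,255],[0,0,-0.157,0,0,0.006,255],[0,0,-0.157,0,0,0.006,255],[0,0,-0.157,0,0,0.006,255],[0,0,-0.157,0,0,0.006,255]], "force": 40}}

```text
t: 3.05
position: [600.9, -0.1, 158.8]
ee_rot: [2.163, 2.276, 0.002]
force: [1.0, 0.4, -0.6]
finger_gap: 0.002
```

Request:
{"op": "drive_tool", "data": {"deltas": [[0,0,0,-0.0127,-0.0122,0,255],[0,0,0,-0.0127,-0.0122,0,255],[0,0,0,-0.0127,-0.0122,0,255],[0,0,0,-0.0127,-0.0122,0,255],[0,0,0,-0.0127,-0.0122,0,255],[0,0,0,-0.0127,-0.0122,0,255],[0,0,0,0,0,0.015,255],[0,0,0,0,0,0.015,255],[0,0,0,0,0,0.015,255],[0,0,0,0,0,0.014,255]]}}

```text
t: 4.3
position: [526.4, -86.2, 96.9]
ee_rot: [2.173, 2.264, 0.003]
force: [0.8, -0.1, -0.4]
finger_gap: 0.001
```

Run:
```python
from h import *
for c in("wrist","side"):
    p,d=camera(c);q=p[150:280,150:350] if c=="side" else p
    cv2.imwrite(f"pics/{c}1.png",cv2.resize(q[:,:,::-1],None,fx=3 if c=="side" else 1,fy=3 if c=="side" else 1))
```

```text
(no output)
```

View pics/wrist1.png

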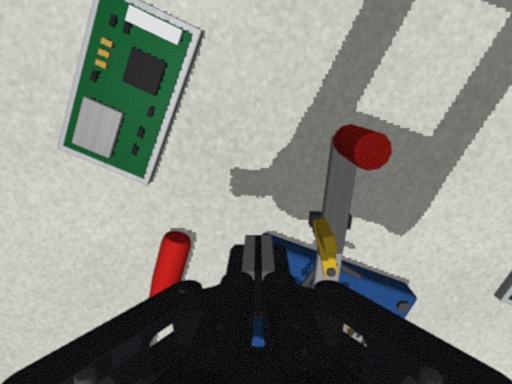

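View pics/side1.png

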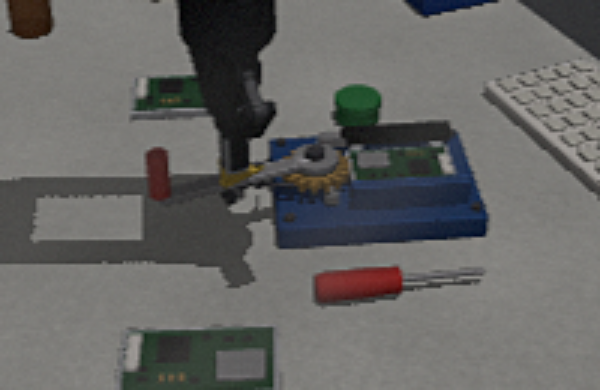

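Shut fingertips stand at about (258,245) in the wrist view, on the ccw side of the yellow tab at (320,230). Now I push it in the clockwise direction (+y).

Request:
{"op": "drive_tool", "data": {"deltas": [[0,0,0,0.008,0.004,0,255],[0,0,0,0.008,0,0,255],[0,0,0,0.006,0,0,255],[0,0,0,0.006,0,0,255],[0,0,0,0.006,0,0,255],[0,0,0,0.006,0,0,255],[0,0,0,0.006,0,0,255],[0,0,0,0.005,0,0,255],[0,0,0,0,0,0,255],[0,0,0,0,0,0,255]]}}

```text
t: 5.65
position: [528.5, -30.5, 97.4]
ee_rot: [2.172, 2.266, 0.003]
force: [0.6, 0.0, 0.2]
finger_gap: 0.001
```

```bash
cat > shot.py <<'E'
from h import *
import sys
i=sys.argv[1]
p,d=camera("wrist");q,d2=camera("scene");q=cv2.resize(q[130:290,150:350],(480,384))
cv2.imwrite(f"pics/w{i}.png",np.hstack([p[:,:288+100],q[:,:412]])[:,:,::-1]); print(monitor.sense()['t'],monitor.sense()['force'])
E
python3 shot.py 2
```

```text
5.75 [-0.06892064  0.16491066 -0.56572912]
```

View pics/w2.png

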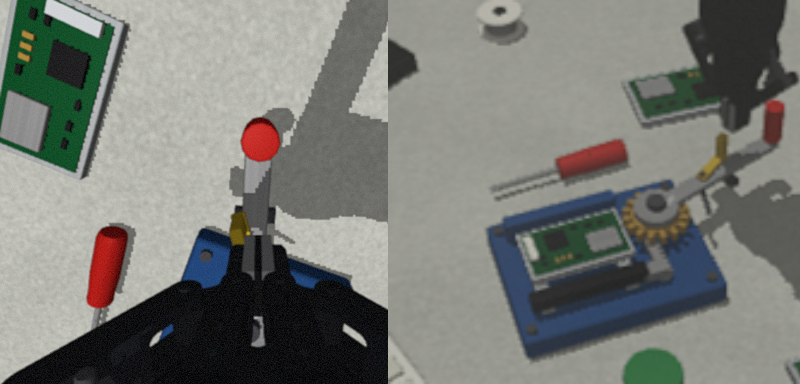

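```bash
cat > meas.py <<'E'
from h import *
import sys
def meas(cam="wrist",save=None):
    s=monitor.sense();TT=T(cam,s);p,d=camera(cam);C=cloud(cam,d,TT)
    if save: cv2.imwrite(save,p[:,:,::-1])
    hsv=cv2.cvtColor(p,cv2.COLOR_RGB2HSV);H,S,V=[hsv[...,i].astype(int) for i in range(3)]
    X,Y,Z=C[...,0],C[...,1],C[...,2]
    reg=(X>440)&(X<800)&(Y>-130)&(Y<130)
    o=np.array([621.9,-31.8]); hx=np.deg2rad(-19.1)
    for n,m in(("knob",reg&((H<8)|(H>172))&(S>150)&(Z>98)&(Z<108)),("tab",reg&(H>18)&(H<35)&(S>110)&(Z>85)&(Z<95)&(X<610)),("lever",reg&(H>18)&(H<35)&(S>110)&(Z>60)&(Z<95)&(X<610))):
        if m.sum()<3: print(cam,n,"none",m.sum());continue
        P=C[m];c=cv2.minAreaRect(P[:,:2].astype(np.float32))[0];v=np.array(c)-o
        a=np.arctan2(v[1],v[0]);ang=-((a-(hx+np.pi)+np.pi)%(2*np.pi)-np.pi)
        print(cam,n,m.sum(),np.round(c,1),"z",P[:,2].max().round(1),"r",np.linalg.norm(v).round(1),"ang",ang.round(3))
    return p,C,TT
if __name__=="__main__":
    for c in sys.argv[1:]: 
        p,C,TT=meas(c,f"pics/m_{c}.png")
        s=monitor.sense();M=R.from_rotvec(s['ee_rot']).as_matrix()
        print("tip px",proj(s['position']+M@np.array([0,0,22.]),TT),"t",s['t'])
E
python3 meas.py wrist side scene
```

```text
wrist knob 1192 [471.8 -30.8] z 105.9 r 150.1 ang -0.327
wrist tab 242 [530.6 -42. ] z 91.7 r 91.9 ang -0.445
wrist lever 506 [533.4 -40.7] z 91.7 r 89.0 ang -0.434
tip px [256.06937715 224.49220498] t 5.8
side knob 18 [472.1 -35.7] z 104.8 r 149.9 ang -0.36
side tab 7 [531.  -46.4] z 89.8 r 92.0 ang -0.493
side lever 69 [547.2 -40. ] z 89.8 r 75.1 ang -0.442
tip px [222.01212127 204.03697386] t 5.85
scene knob 28 [472.7 -31.3] z 104.4 r 149.2 ang -0.33
scene tab 11 [532.4 -40.7] z 89.8 r 90.0 ang -0.432
scene lever 75 [548.  -37.8] z 89.8 r 74.1 ang -0.415
tip px [292.82592744 192.84621593] t 5.9
```

Run:
```python
from h import *
s=monitor.sense();TT=T("wrist",s);p,d=camera("wrist");C=cloud("wrist",d,TT)
M=R.from_rotvec(s['ee_rot']).as_matrix()
for v in range(205,290,5):
    q=[np.round((C[v,u]-s['position'])@M) if d[v,u]>0 else None for u in(246,252,264,270)]
    print(v,q,C[v,252].round())
cv2.imwrite("pics/wc.png",cv2.resize(p[180:320,180:340,::-1],None,fx=4,fy=4,interpolation=cv2.INTER_CUBIC))
```

```text
205 [array([-7., -7., 38.]), array([-3., -8., 36.]), array([ 5., -8., 37.]), array([12., 14., 97.])] [521. -34.  61.]
210 [array([-7., -4., 36.]), array([-3., -4., 38.]), array([ 5., -4., 37.]), array([10.,  1., 49.])] [525. -34.  59.]
215 [array([-7., -0., 37.]), array([-3., -1., 36.]), array([ 5., -0., 37.]), array([10.,  4., 49.])] [528. -34.  61.]
220 [array([-7.,  1., 31.]), array([-3.,  3., 37.]), array([ 5.,  3., 37.]), array([10.,  8., 49.])] [532. -33.  61.]
225 [array([-7.,  5., 32.]), array([-3.,  7., 37.]), array([ 5.,  7., 36.]), array([12., 34., 98.])] [536. -33.  60.]
230 [array([-7.,  6., 27.]), array([-3., 11., 37.]), array([ 5., 11., 36.]), array([12., 39., 98.])] [539. -33.  61.]
235 [array([ -5., -11., -17.]), array([ -2., -11., -16.]), array([  4., -11., -16.]), array([  7., -11., -16.])] [517. -33. 114.]
240 [array([ -5., -11., -21.]), array([ -2., -11., -22.]), array([  4., -11., -23.]), array([  7., -11., -22.])] [517. -33. 119.]
245 [array([ -5., -11., -27.]), array([ -2., -11., -26.]), array([  4., -11., -27.]), array([  7., -11., -26.])] [518. -33. 124.]
25
[... 337 characters left out ...]
40.]), array([  6., -11., -40.])] [517. -33. 138.]
265 [array([ -4., -11., -45.]), array([ -1., -11., -45.]), array([  4., -10., -43.]), array([  6., -11., -44.])] [517. -32. 142.]
270 [array([ -4., -11., -48.]), array([ -1., -11., -48.]), array([  4., -11., -49.]), array([  6., -11., -48.])] [518. -32. 145.]
275 [array([ -4., -13., -54.]), array([ -1.,  -9., -49.]), array([  3.,  -9., -49.]), array([  6., -12., -53.])] [519. -32. 147.]
280 [array([ -3., -12., -57.]), array([ -1., -12., -56.]), array([  3., -12., -57.]), array([  6., -12., -56.])] [517. -32. 154.]
285 [array([ -3., -11., -59.]), array([ -1., -10., -57.]), array([  3., -12., -60.]), array([  5., -12., -60.])] [518. -32. 154.]
```

View pics/wc.png

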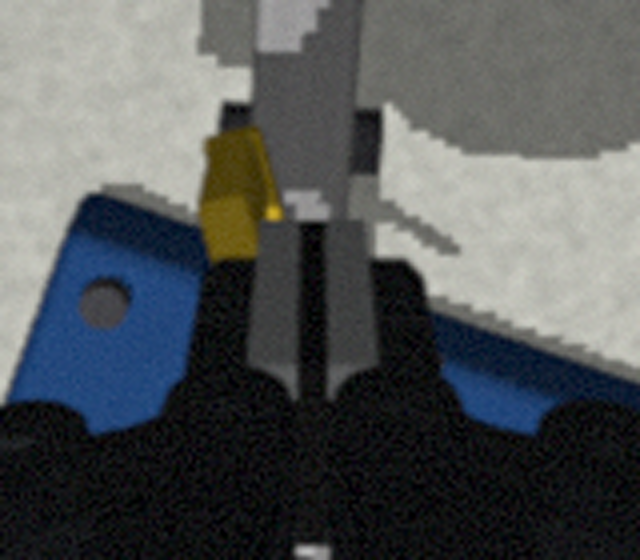

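Run:
```python
from h import *
s=monitor.sense();M=R.from_rotvec(s['ee_rot']).as_matrix()
out=[]
for c in("side","scene"):
    TT=T(c);p,d=camera(c)
    q=p.copy()
    for k,col in((22,(255,0,0)),(-16,(0,255,0)),(0,(0,0,255))):
        u,v=proj(s['position']+M@np.array([0,0,k]),TT);print(c,k,u,v)
        q[int(round(v)),int(round(u))]=col
    u,v=map(int,proj(s['position'],TT)); out.append(cv2.resize(q[v-50:v+50,u-50:u+50],(400,400),interpolation=cv2.INTER_NEAREST))
cv2.imwrite("pics/tips.png",np.hstack(out)[:,:,::-1]);print(s['position'],s['joint_positions'])
```

```text
side 22 221.99480601039537 204.0379354470085
side -16 221.19199600378278 192.2308449419125
side 0 221.53426022693318 197.26459467859632
scene 22 292.8378352634567 192.843868726636
scene -16 293.657084139942 180.7191345072196
scene 0 293.30687544045736 185.90215950054673
[528.46219984 -30.61089484  97.43109409] [-1.88395644e-01  4.04062340e-01  1.79936275e+00  9.09436841e-06
  9.34943101e-01 -1.80138836e+00]
```

View pics/tips.png

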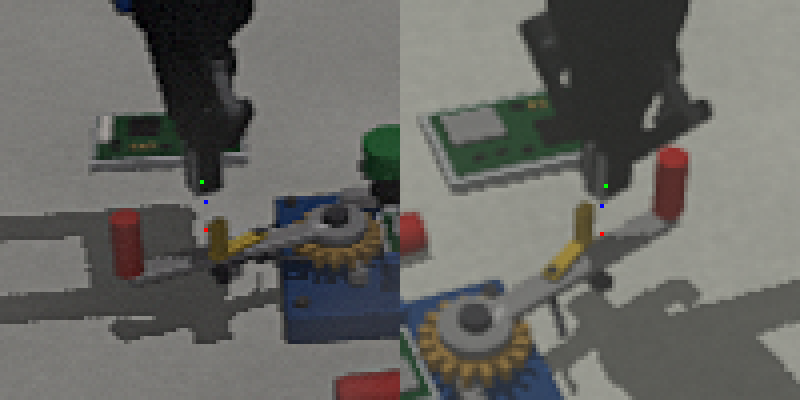

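Contrary to the interface text, the cameras show the shut tips about 14 mm behind the reported TCP, not 22 mm ahead. So the fingers passed over the tab and nothing moved: handle -0.327 rad, tab still on its ccw side. I'll back off, go 40 mm lower and push again.

Request:
{"op": "drive_tool", "data": {"deltas": [[0,0,0,-0.018,0.002,0,255],[0,0,0,-0.018,0,0,255],[0,0,0,-0.018,0,0,255],[0,0,0,0,0,0.014,255],[0,0,0,0,0,0.014,255],[0,0,0,0,0,0.01,255],[0,0,0,0.008,0,0,255],[0,0,0,0.008,0,0,255],[0,0,0,0.003,0,0,255],[0,0,0,0,0,0,255]]}}

```text
t: 7.3
position: [531.7, -67.5, 56.2]
ee_rot: [2.173, 2.267, 0.002]
force: [-0.6, -0.1, -0.1]
finger_gap: 0.001
```

```bash
python3 shot.py 3; python3 meas.py wrist
```

```text
7.4 [ 0.29411787 -0.16132599  0.15049739]
wrist knob 2374 [496.6 -49.7] z 106.3 r 126.6 ang -0.475
wrist tab 444 [525.9 -55.5] z 94.6 r 98.9 ang -0.576
wrist lever 911 [531.5 -50.4] z 94.6 r 92.3 ang -0.536
tip px [255.82543749 224.45099914] t 7.45
```

View pics/w3.png

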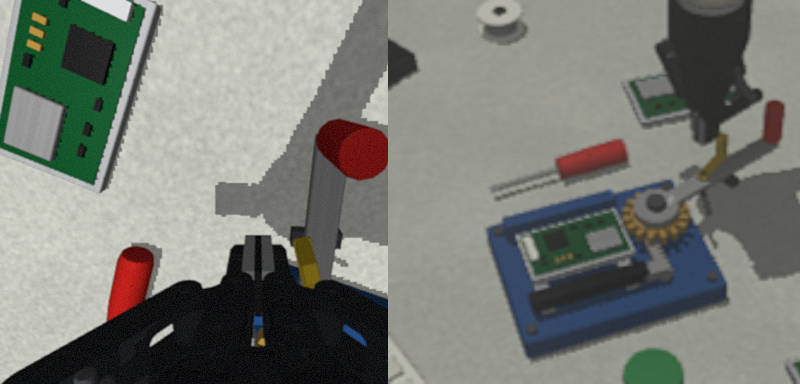

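Request:
{"op": "drive_tool", "data": {"deltas": [[0,0,0,0.006,0,0,255],[0,0,0,0.006,0,0,255],[0,0,0,0.005,0,0,255],[0,0,0,0.005,0,0,255],[0,0,0,0.005,0,0,255],[0,0,0,0.005,0,0,255],[0,0,0,0.005,0,0,255],[0,0,0,0,0,0,255],[0,0,0,0,0,0,255],[0,0,0,0,0,0,255]]}}

```text
t: 8.7
position: [530.8, -29.2, 56.4]
ee_rot: [2.173, 2.265, 0.003]
force: [-0.6, 1.1, 0.0]
finger_gap: -0.001
```

```bash
python3 shot.py 4; python3 meas.py scene
```

```text
8.8 [-0.57493253 -0.12509908 -0.15287323]
scene knob none 0
scene tab 16 [537.7  -9. ] z 89.9 r 87.2 ang -0.069
scene lever 88 [549.2 -16.4] z 89.9 r 74.3 ang -0.125
tip px [291.65893589 205.96680439] t 8.85
```

View pics/w4.png

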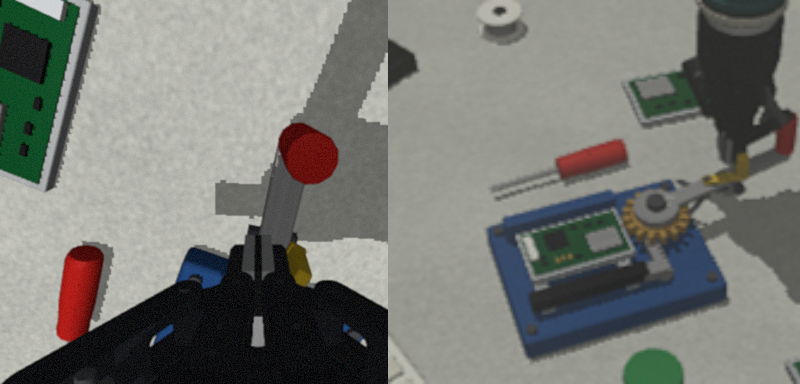

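Request:
{"op": "drive_tool", "data": {"deltas": [[0,0,0,-0.01,0,0,255],[0,0,0,-0.005,0,0.0,255],[0,0,0,0,0,-0.02,255],[0,0,0,0,0,-0.02,255],[0,0,0,0,-0.01,-0.025,200],[0,0,0,0,-0.01,-0.025,130],[0,0,0,0,-0.01,0,130],[0,0,0,0,-0.01,0,130],[0,0,0,0,-0.01,0,130],[0,0,0,0,0,0,130]]}}

```text
t: 10.1
position: [477.2, -49.8, 146.2]
ee_rot: [-2.178, -2.263, 0.001]
force: [0.3, -0.2, 0.1]
finger_gap: 0.488
```

```bash
python3 shot.py 5; python3 meas.py wrist side scene
```

```text
10.2 [-0.1440378   0.65381032  0.50747709]
wrist knob 580 [473.  -11.9] z 106.2 r 150.2 ang -0.201
wrist tab none 2
wrist lever 328 [550.7 -16.2] z 86.0 r 72.9 ang -0.118
tip px [256.01860701 225.2908529 ] t 10.25
side knob none 0
side tab 12 [534.5 -12.5] z 89.9 r 89.6 ang -0.116
side lever 70 [549.4 -18.3] z 89.9 r 73.8 ang -0.149
tip px [205.24460357 196.67073798] t 10.3
scene knob none 0
scene tab 12 [535.1  -8.6] z 89.7 r 89.9 ang -0.072
scene lever 84 [548.6 -17.3] z 89.7 r 74.7 ang -0.138
tip px [303.74208373 163.92545575] t 10.35
```

View pics/w5.png

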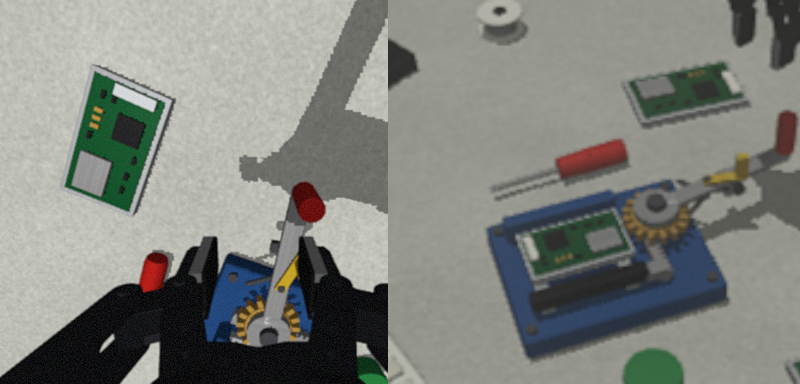

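Seen from above, the lever now stands on the clockwise side of the bar (yellow at (290,270) in the wrist view). The handle is at -0.20 rad, with the knob at (473,-12). I'll align over the knob and come down around it.

Request:
{"op": "drive_tool", "data": {"deltas": [[0,0,0.171,0,0,0,130],[0,0,0,0.0125,-0.003,0,130],[0,0,0,0.0125,-0.003,0,130],[0,0,0,0.0125,-0.003,0,130],[0,0,0,0,0,0.012,130],[0,0,0,0,0,0.012,130],[0,0,0,0,0,0.012,130],[0,0,0,0,0,0.0,130],[0,0,0,0,0,0,130],[0,0,0,0,0,0,130]]}}

```text
t: 11.6
position: [475.6, -8.7, 107.4]
ee_rot: [2.358, 2.075, -0.0]
force: [-0.9, 0.6, 1.0]
finger_gap: 0.486
```

```bash
python3 shot.py 6; python3 meas.py wrist side scene
```

```text
11.7 [ 0.59013801 -0.43771031 -0.7120859 ]
wrist knob 829 [473.  -10.8] z 106.1 r 150.3 ang -0.193
wrist tab 223 [534.2  -8.7] z 91.9 r 90.6 ang -0.076
wrist lever 779 [548.2 -16.3] z 91.9 r 75.3 ang -0.126
tip px [256.23881521 224.71500928] t 11.75
side knob none 0
side tab 11 [534.8 -11.3] z 89.4 r 89.5 ang -0.102
side lever 69 [549.  -19.6] z 89.4 r 73.9 ang -0.167
tip px [200.35259965 201.36129153] t 11.8
scene knob none 0
scene tab 13 [535.1  -8.4] z 90.2 r 89.9 ang -0.07
scene lever 86 [548.5 -17.1] z 90.2 r 74.9 ang -0.135
tip px [315.94375683 184.84992761] t 11.85
```

View pics/w6.png

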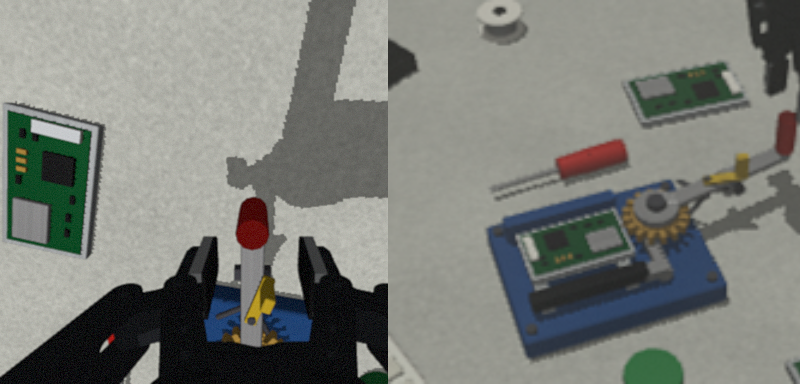

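Request:
{"op": "drive_tool", "data": {"deltas": [[0,0,0,-0.002,-0.002,0.011,130],[0,0,0,0,0,0.013,130],[0,0,0,0,0,0.013,130],[0,0,0,0,0,0.013,130],[0,0,0,0,0,0,130],[0,0,0,0,0,0,220],[0,0,0,0,0,0,255],[0,0,0,0,0,0,255],[0,0,0,0,0,0,255],[0,0,0,0,0,0,255]], "force": 40}}

```text
t: 13.1
position: [472.5, -10.4, 53.3]
ee_rot: [-2.358, -2.076, 0.001]
force: [-0.3, -0.4, -4.6]
finger_gap: 0.221
```

```bash
python3 shot.py 7; python3 meas.py wrist side
```

```text
13.2 [ 0.26414688 -0.7668371  -4.619837  ]
wrist knob 1778 [472.5  -4.7] z 107.1 r 151.8 ang -0.154
wrist tab 8 [464.8  -8.1] z 94.6 r 158.9 ang -0.184
wrist lever 201 [494.4  -1.8] z 94.6 r 131.0 ang -0.102
tip px [256.15929155 224.7246329 ] t 13.25
side knob none 0
side tab 11 [535.7 -10.8] z 90.3 r 88.7 ang -0.095
side lever 72 [550.4 -17.6] z 90.3 r 72.9 ang -0.137
tip px [201.09066833 218.21981848] t 13.3
```

View pics/w7.png

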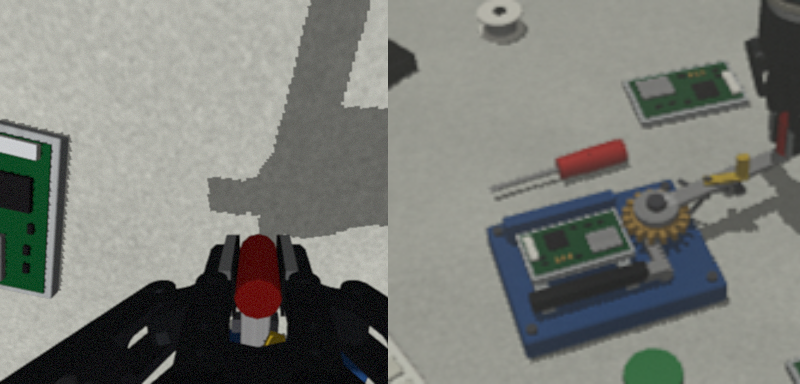

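View pics/m_side.png

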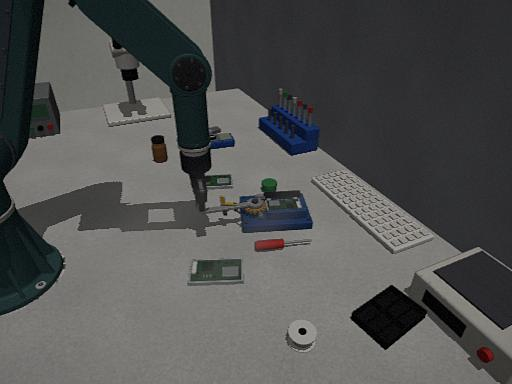

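The knob is gripped (opening about 19 mm). First clockwise swing along the arc.

Request:
{"op": "drive_tool", "data": {"deltas": [[0,0,0.09,0.0135,0.0006,0,255],[0,0,0.09,0.0135,0.0006,0,255],[0,0,0.09,0.0135,0.0006,0,255],[0,0,0.09,0.0135,0.0006,0,255],[0,0,0.09,0.0135,0.0006,0,255],[0,0,0.09,0.0135,0.0006,0,255],[0,0,0.09,0.0135,0.0006,0,255],[0,0,0.08,0.012,0.0006,0,255],[0,0,0,0,0,0,255],[0,0,0,0,0,0,255]]}}

```text
t: 14.55
position: [524.7, 81.9, 53.2]
ee_rot: [2.935, 1.105, 0.001]
force: [0.2, -0.5, -4.0]
finger_gap: 0.218
```

```bash
cat > st.py <<'E'
from h import *
s=monitor.sense();p=s['position'];v=p[:2]-np.array([621.9,-31.8]);M=R.from_rotvec(s['ee_rot']).as_matrix()
a=np.arctan2(v[1],v[0]);yaw=np.arctan2(M[1,0],M[0,0])
print("t",s['t'],p.round(1),"r",np.linalg.norm(v).round(1),"handle",(-((a-np.deg2rad(160.9)+np.pi)%(2*np.pi)-np.pi)).round(3),"yaw err",(((yaw-(a-np.pi/2))+np.pi)%(2*np.pi)-np.pi).round(3),"tilt",np.round(M[:,2],3),"F tool",(M.T@s['force']).round(1),"gap",s['finger_gap'],"q",s['joint_positions'].round(2))
E
python3 st.py; python3 shot.py 8; python3 meas.py side
```

```text
t 14.55 [524.7  81.9  53.2] r 149.5 handle 0.53 yaw err 0.013 tilt [ 0.002 -0.005 -1.   ] F tool [-0.2  0.5  4. ] gap 0.2183347184905672 q [ 0.03  0.47  1.83 -0.01  0.84 -0.69]
14.65 [ 1.35051467  0.14318689 -4.38013262]
side knob 4 [531.9  75.1] z 103.7 r 139.7 ang 0.538
side tab 10 [574.2  39.4] z 91.4 r 85.7 ang 0.647
side lever 55 [579.4  25.4] z 91.4 r 71.3 ang 0.598
tip px [208.70666205 196.94401912] t 14.7
```

View pics/w8.png

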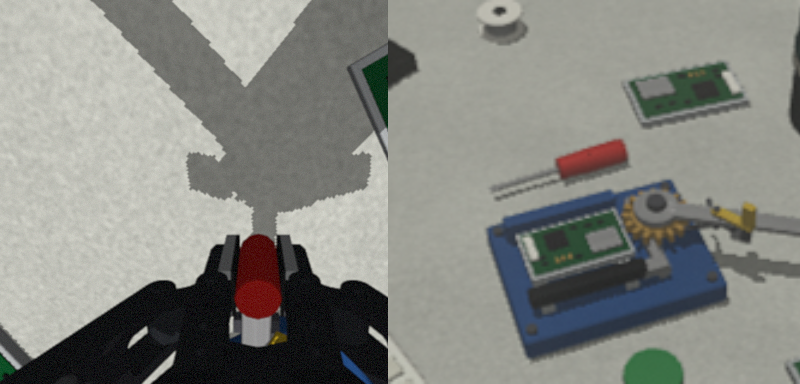

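The swing tracks the arc well (r=149.5, handle 0.53) and the jaw has moved closer. I'll finish this swing and return.

Request:
{"op": "drive_tool", "data": {"deltas": [[0,0,0.05,0.0075,0.0002,0,255],[0,0,0.03,0.0045,0.0002,0,255],[0,0,-0.13,-0.0195,0.0013,0,255],[0,0,-0.14,-0.0209,0.0015,0,255],[0,0,-0.14,-0.0209,0.0015,0,255],[0,0,-0.14,-0.0209,0.0015,0,255],[0,0,-0.14,-0.0209,0.0015,0,255],[0,0,-0.14,-0.0209,0.0015,0,255],[0,0,-0.14,-0.0209,0.0015,0,255],[0,0,-0.1,-0.015,0.0008,0,255]]}}

```text
t: 15.95
position: [471.8, -53.6, 53.3]
ee_rot: [-2.027, -2.399, 0.002]
force: [1.8, 0.9, -6.2]
finger_gap: 0.223
```

```bash
python3 st.py; python3 shot.py 9
```

```text
t 15.95 [471.8 -53.6  53.3] r 151.6 handle -0.478 yaw err 0.023 tilt [-0.001 -0.    -1.   ] F tool [0.6 1.9 6.2] gap 0.22313927658417063 q [-0.26  0.42  1.95 -0.    0.78 -2.  ]
16.05 [-0.25435564 -1.26807469 -2.39799185]
```

View pics/w9.png

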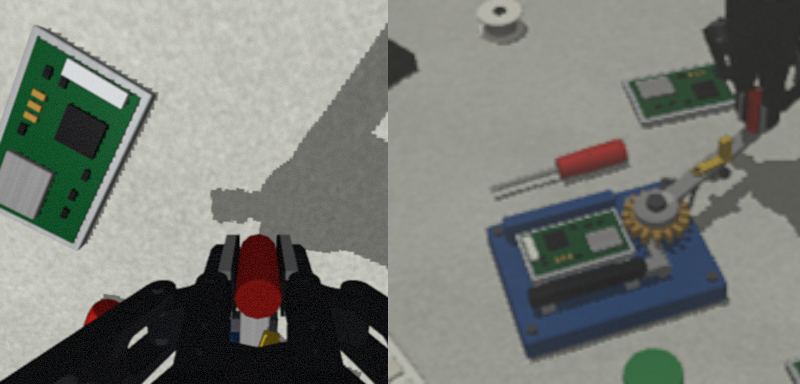

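Request:
{"op": "drive_tool", "data": {"deltas": [[0,0,-0.08,-0.012,0.001,0,255],[0,0,-0.04,-0.006,0.001,0,255],[0,0,0.13,0.0195,0.0014,0,255],[0,0,0.14,0.0209,0.0016,0,255],[0,0,0.14,0.0209,0.0016,0,255],[0,0,0.14,0.0209,0.0016,0,255],[0,0,0.14,0.0209,0.0016,0,255],[0,0,0.14,0.0209,0.0016,0,255],[0,0,0.14,0.0209,0.0016,0,255],[0,0,0.1,0.015,0.0008,0,255]]}}

```text
t: 17.3
position: [522.9, 80.2, 53.3]
ee_rot: [2.928, 1.121, 0.005]
force: [4.2, -6.9, -6.3]
finger_gap: 0.221
```

```bash
python3 st.py; python3 shot.py 10
```

```text
t 17.3 [522.9  80.2  53.3] r 149.5 handle 0.513 yaw err 0.007 tilt [ 0.005 -0.005 -1.   ] F tool [-1.5  7.8  6.3] gap 0.2208706521458945 q [ 0.03  0.47  1.84 -0.01  0.83 -0.7 ]
17.4 [ 3.00297233 -2.26633473 -5.43436694]
```

View pics/w10.png

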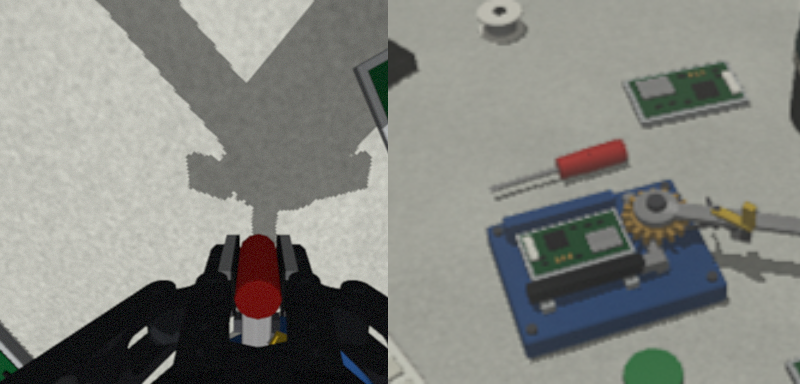

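Request:
{"op": "drive_tool", "data": {"deltas": [[0,0,0.06,0.009,0.0002,0,255],[0,0,0.04,0.006,0.0002,0,255],[0,0,-0.13,-0.0195,0.0013,0,255],[0,0,-0.14,-0.0209,0.0017,0,255],[0,0,-0.14,-0.0209,0.0017,0,255],[0,0,-0.14,-0.0209,0.0017,0,255],[0,0,-0.14,-0.0209,0.0017,0,255],[0,0,-0.14,-0.0209,0.0017,0,255],[0,0,-0.14,-0.0209,0.0017,0,255],[0,0,-0.14,-0.0209,0.0017,0,255]]}}

```text
t: 18.65
position: [472.6, -57.9, 53.3]
ee_rot: [1.977, 2.438, 0.003]
force: [3.4, -0.9, -8.0]
finger_gap: 0.221
```

```bash
python3 st.py
```

```text
t 18.65 [472.6 -57.9  53.3] r 151.6 handle -0.506 yaw err 0.035 tilt [ 0.004 -0.    -1.   ] F tool [-1.6  3.1  8. ] gap 0.22074581407046973 q [-0.27  0.42  1.95  0.    0.77 -2.05]
```

Request:
{"op": "drive_tool", "data": {"deltas": [[0,0,-0.05,-0.009,0.001,0,255],[0,0,-0.03,-0.006,0.001,0,255],[0,0,0.1,0.0135,0.0006,0,255],[0,0,0.1,0.015,0.0008,0,255],[0,0,0.1,0.015,0.0008,0,255],[0,0,0.1,0.015,0.0008,0,255],[0,0,0.1,0.015,0.0008,0,255],[0,0,0.1,0.015,0.0008,0,255],[0,0,0,0,0,0,255],[0,0,0,0,0,0,255]]}}

```text
t: 19.9
position: [479.7, 16.9, 53.3]
ee_rot: [2.545, 1.832, 0.014]
force: [3.6, -1.8, -8.0]
finger_gap: 0.222
```

```bash
python3 st.py; python3 shot.py 11
```

```text
t 19.9 [479.7  16.9  53.3] r 150.3 handle -0.004 yaw err 0.007 tilt [ 0.011  0.    -1.   ] F tool [-0.6  3.9  8. ] gap 0.22174007872837778 q [-0.11  0.42  1.95  0.    0.77 -1.36]
20.0 [ 2.90809093 -0.12041613 -9.07913532]
```

View pics/w11.png

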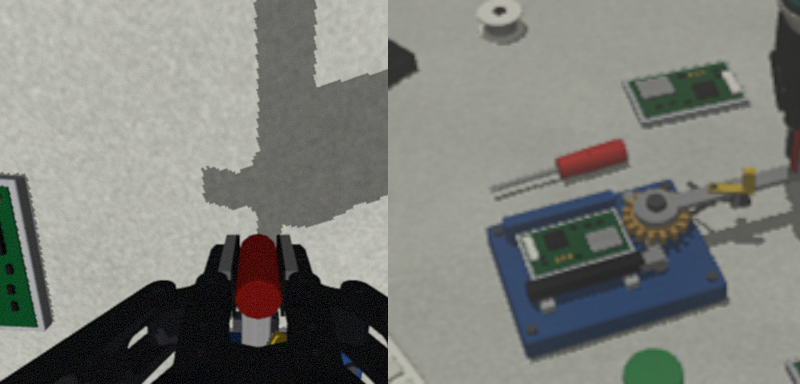

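Request:
{"op": "drive_tool", "data": {"deltas": [[0,0,0.06,0.009,0.0003,0,255],[0,0,0.06,0.009,0.0003,0,255],[0,0,0.06,0.009,0.0003,0,255],[0,0,0.06,0.009,0.0003,0,255],[0,0,0.06,0.009,0.0003,0,255],[0,0,0.06,0.009,0.0003,0,255],[0,0,0.06,0.009,0.0003,0,255],[0,0,0.06,0.009,0.0003,0,255],[0,0,0.05,0.007,0.0003,0,255],[0,0,0.04,0.006,0.0003,0,255]]}}

```text
t: 21.25
position: [521.5, 79.7, 53.4]
ee_rot: [2.966, 1.024, -0.004]
force: [0.9, -0.4, -3.7]
finger_gap: 0.224
```

```bash
python3 st.py; python3 shot.py 12
```

```text
t 21.25 [521.5  79.7  53.4] r 150.0 handle 0.504 yaw err -0.068 tilt [-0.001 -0.004 -1.   ] F tool [0.5 0.8 3.7] gap 0.22352234752084102 q [ 0.02  0.47  1.83 -0.01  0.84 -0.64]
21.35 [ 0.26756908  0.64013435 -3.77081254]
```

View pics/w12.png

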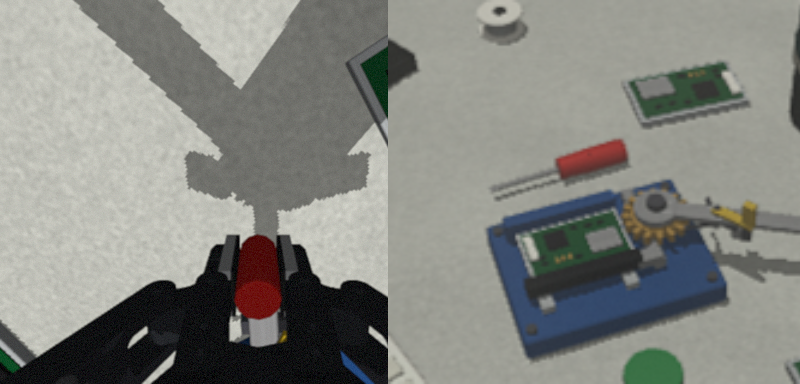

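Request:
{"op": "drive_tool", "data": {"deltas": [[0,0,0,0.006,0.0002,0,255],[0,0,0,0.006,0.0002,0,255],[0,0,0.03,0.006,0.0002,0,255],[0,0,0,0,0,0,255],[0,0,-0.13,-0.0195,0.0013,0,255],[0,0,-0.14,-0.0209,0.0017,0,255],[0,0,-0.14,-0.0209,0.0017,0,255],[0,0,-0.14,-0.0209,0.0017,0,255],[0,0,-0.14,-0.0209,0.0017,0,255],[0,0,-0.14,-0.0209,0.0017,0,255]]}}

```text
t: 22.6
position: [470.2, -18.1, 53.4]
ee_rot: [-2.303, -2.128, 0.013]
force: [2.1, -1.8, -6.5]
finger_gap: 0.221
```

```bash
python3 st.py;python3 shot.py 13
```

```text
t 22.6 [470.2 -18.1  53.4] r 152.3 handle -0.243 yaw err 0.011 tilt [-0.01  -0.001 -1.   ] F tool [-1.6  2.3  6.5] gap 0.22142484155007236 q [-0.18  0.41  1.95 -0.    0.78 -1.67]
22.7 [-3.8962168  -2.0046977  -3.92367653]
```

View pics/w13.png

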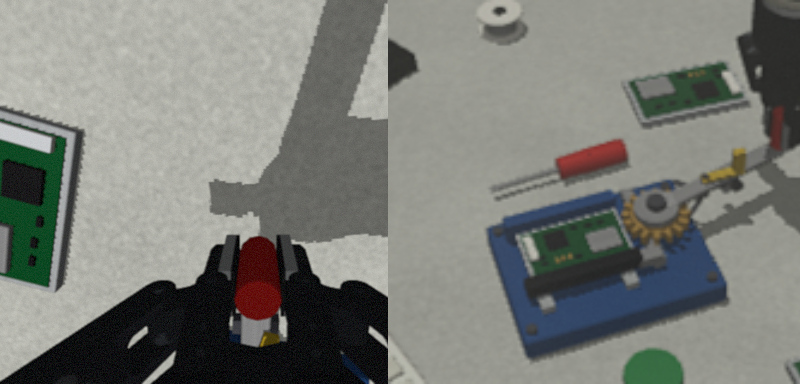

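Request:
{"op": "drive_tool", "data": {"deltas": [[0,0,-0.14,-0.0209,0.002,0,255],[0,0,-0.12,-0.018,0.002,0,255],[0,0,0.06,0.01,0.0005,0,255],[0,0,0.08,0.012,0.0006,0,255],[0,0,0.08,0.012,0.0006,0,255],[0,0,0.08,0.012,0.0006,0,255],[0,0,0.06,0.009,0.0005,0,255],[0,0,0.05,0.008,0.0003,0,255],[0,0,0.05,0.008,0.0003,0,255],[0,0,0.05,0.008,0.0003,0,255]]}}

```text
t: 23.95
position: [479.5, 20.7, 53.3]
ee_rot: [-2.571, -1.799, 0.018]
force: [-0.8, -4.7, -3.9]
finger_gap: 0.221
```

```bash
python3 st.py
```

```text
t 23.95 [479.5  20.7  53.3] r 151.8 handle 0.019 yaw err 0.003 tilt [-0.012 -0.003 -1.   ] F tool [-4.6  0.8  3.9] gap 0.22148075627076247 q [-0.1   0.43  1.93 -0.01  0.8  -1.31]
```

Request:
{"op": "drive_tool", "data": {"deltas": [[0,0,0.05,0.008,0.0003,0,255],[0,0,0.05,0.008,0.0003,0,255],[0,0,0.05,0.008,0.0003,0,255],[0,0,0.05,0.008,0.0003,0,255],[0,0,0.04,0.006,0.0003,0,255],[0,0,0.04,0.006,0.0003,0,255],[0,0,0.03,0.006,0.0003,0,255],[0,0,0.03,0.006,0.0003,0,255],[0,0,0.03,0.006,0.0003,0,255],[0,0,0.0,0.004,0.0003,0,255]]}}

```text
t: 25.2
position: [512.8, 72.8, 53.2]
ee_rot: [2.87, 1.266, -0.033]
force: [-4.6, -9.1, 1.8]
finger_gap: 0.221
```

```bash
python3 st.py;python3 shot.py 14
```

```text
t 25.2 [512.8  72.8  53.2] r 151.2 handle 0.431 yaw err 0.025 tilt [-0.017 -0.012 -1.   ] F tool [-9.9  2.7 -1.6] gap 0.22059541820178818 q [ 0.02  0.47  1.84 -0.02  0.85 -0.8 ]
25.3 [-3.95215263 -7.8406002   0.85572766]
```

View pics/w14.png

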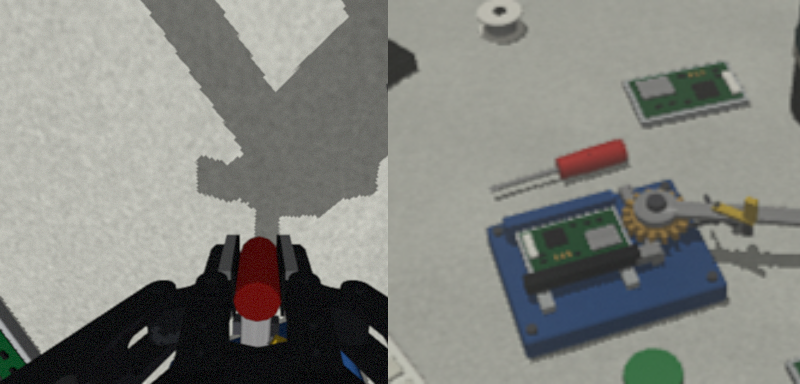

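Resistance is building (about 10 N at the knob), so I keep pushing slowly and watch for a stall.

Request:
{"op": "drive_tool", "data": {"deltas": [[0,0,0,0.004,0.0002,0,255],[0,0,0.02,0.004,0.0002,0,255],[0,0,0.02,0.004,0.0002,0,255],[0,0,0.02,0.004,0.0002,0,255],[0,0,0.02,0.005,0.0002,0,255],[0,0,0,0.005,0.0002,0,255],[0,0,0,0.005,0.0002,0,255],[0,0,0,0.005,0.0002,0,255],[0,0,0,0.005,0.0002,0,255],[0,0,0,0.005,0,0,255]]}}

```text
t: 26.55
position: [528.9, 91.4, 52.8]
ee_rot: [2.911, 1.139, -0.088]
force: [-5.7, -11.0, 3.4]
finger_gap: 0.225
```

```bash
python3 st.py;python3 meas.py side
```

```text
t 26.55 [528.9  91.4  52.8] r 154.4 handle 0.591 yaw err 0.099 tilt [-0.047 -0.034 -0.998] F tool [-11.9   4.2  -2.7] gap 0.22527972137642222 q [ 0.06  0.5   1.77 -0.04  0.92 -0.66]
side knob 8 [539.1  84.1] z 102.9 r 142.4 ang 0.617
side tab 8 [580.6  46.9] z 90.8 r 88.9 ang 0.755
side lever 54 [584.   31.2] z 90.8 r 73.6 ang 0.696
tip px [208.81646068 195.25177448] t 26.6
```

```bash
cat >> st.py <<'E'
d=M.T@np.array([0,0,-1.]); print("tilt fix turn (tool)",np.cross([0,0,1],d).round(3),"z up needs",p[2])
E
python3 st.py
```

```text
t 26.6 [529.2  91.7  52.8] r 154.4 handle 0.593 yaw err 0.102 tilt [-0.047 -0.033 -0.998] F tool [-11.6   2.2  -3. ] gap 0.2201345583087095 q [ 0.06  0.5   1.77 -0.04  0.92 -0.66]
tilt fix turn (tool) [-0.007  0.057  0.   ] z up needs 52.81020838492137
```

Request:
{"op": "drive_tool", "data": {"deltas": [[0,0.02,0,-0.012,0.0015,0,255],[0,0.02,-0.06,-0.016,0.002,0,255],[0,0.01,-0.12,-0.018,0.002,0,255],[0,0,-0.12,-0.018,0.002,0,255],[0,0,-0.12,-0.018,0.0015,0,255],[0,0,-0.12,-0.018,0.0015,0,255],[0,0,-0.12,-0.018,0.0015,0,255],[0,0,-0.12,-0.018,0.0015,0,255],[0,0,0,0,0,0,255],[0,0,0,0,0,0,255]]}}

```text
t: 27.85
position: [466.7, -26.5, 52.7]
ee_rot: [-2.242, -2.175, 0.011]
force: [-1.1, 0.3, -2.8]
finger_gap: 0.225
```

```bash
python3 st.py;python3 shot.py 15;python3 meas.py wrist side
```

```text
t 27.85 [466.7 -26.5  52.7] r 155.3 handle -0.299 yaw err 0.004 tilt [-0.017  0.008 -1.   ] F tool [ 0.3 -1.   2.9] gap 0.22462168512625663 q [-0.21  0.42  1.95  0.01  0.79 -1.75]
tilt fix turn (tool) [-0.017 -0.008  0.   ] z up needs 52.7046957280151
27.95 [-1.60224223 -1.42010647 -3.02309759]
wrist knob 1785 [468.9 -28.1] z 107.1 r 153.1 ang -0.309
wrist tab 7 [459.3 -31.5] z 90.9 r 162.6 ang -0.331
wrist lever 90 [487.8 -15.2] z 90.9 r 135.1 ang -0.21
tip px [256.14190408 224.58794151] t 28.0
side knob none 0
side tab 10 [532.4 -21.9] z 91.0 r 90.0 ang -0.223
side lever 66 [546.3 -26.1] z 91.0 r 75.8 ang -0.258
tip px [200.65492374 222.1682905 ] t 28.05
```

View pics/w15.png

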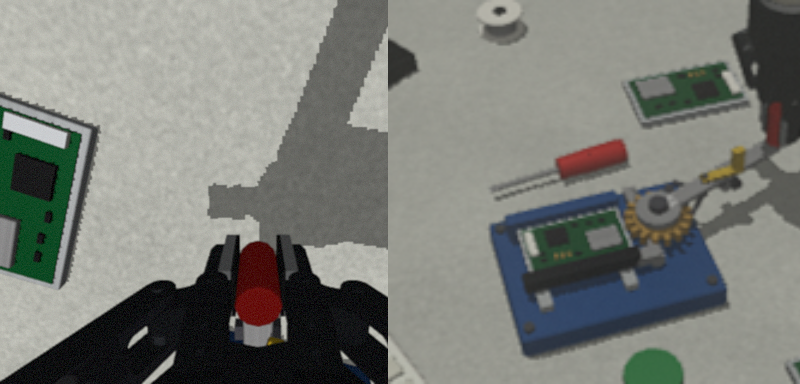

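```bash
cat > hold.py <<'E'
from h import *
def one(p,C,n):
    hsv=cv2.cvtColor(p,cv2.COLOR_RGB2HSV);H,S,V=[hsv[...,i].astype(int) for i in range(3)]
    X,Y,Z=C[...,0],C[...,1],C[...,2];reg=(X>560)&(X<800)&(Y>-140)&(Y<70)
    m=reg&(H>105)&(H<125)&(S>100)&(Z>20)&(Z<32);c,s,a=cv2.minAreaRect(C[m][:,:2].astype(np.float32))
    print(n,"base",np.round(c,1),np.round(s,1),round(a,2))
    w=np.deg2rad(a-90);ex=np.array([np.cos(w),np.sin(w)]);ey=np.array([-ex[1],ex[0]])
    o=np.array(c)-57.5*ex-12*ey;print("  origin",o.round(1))
    j=reg&(V<70)&(Z>44)&(Z<56);L=np.stack([(C[j][:,:2]-o)@ex,(C[j][:,:2]-o)@ey],1);L=L[(L[:,1]>-10)&(L[:,1]<70)&(L[:,0]>20)]
    print("  jaw dark y pct",np.percentile(L[:,1],[2,10,50,90,98]).round(1),len(L))
    g=reg&(H>40)&(H<85)&(S>70)&(Z>36)&(Z<50);G=np.stack([(C[g][:,:2]-o)@ex,(C[g][:,:2]-o)@ey,C[g][:,2]],1)
    print("  board green x,y rng",np.percentile(G,[2,50,98],axis=0).round(1).tolist())
if __name__=="__main__":
    z=np.load("c_scene.npz");one(z['p'],z['C'],"scene0")
    p,d=camera("scene");one(p,cloud("scene",d,T("scene")),"scene")
    z=np.load("c_side.npz");one(z['p'],z['C'],"side0")
    p,d=camera("side");one(p,cloud("side",d,T("side")),"side")
E
python3 hold.py
```

```text
scene0 base [681.  -40.6] [149.9 193. ] 71.05
  origin [622.7 -33.3]
  jaw dark y pct [-7.3 49.8 57.6 63.5 64.8] 320
  board green x,y rng [[37.0, -23.5, 38.9], [81.5, 3.2, 41.2], [123.1, 25.6, 44.0]]
scene base [681.7 -38.1] [147.9 193. ] 69.71
  origin [623.6 -29.4]
  jaw dark y pct [-6.  27.8 34.6 40.2 41.2] 305
  board green x,y rng [[36.4, -29.1, 38.7], [81.1, -1.7, 41.2], [122.9, 20.3, 43.9]]
side0 base [679.2 -45.5] [145.7 192. ] 70.51
  origin [620.9 -37.7]
  jaw dark y pct [-8.3 -0.3 55.8 63.8 67.1] 173
  board green x,y rng [[39.0, -15.5, 40.8], [77.9, 2.1, 42.8], [122.7, 28.3, 45.2]]
side base [679.9 -44. ] [149.9 190.3] 67.68
  origin [622.2 -33.2]
  jaw dark y pct [-6.6  0.5 34.6 43.  45.9] 178
  board green x,y rng [[37.9, -14.9, 40.3], [83.1, 5.2, 42.6], [125.7, 27.7, 44.3]]
```

Request:
{"op": "drive_tool", "data": {"deltas": [[0,0,0.03,0.005,0.0002,0,255],[0,0,0.03,0.005,0.0002,0,255],[0,0,0.03,0.005,0.0002,0,255],[0,0,0.02,0.003,0.0002,0,255],[0,0,0.02,0.003,0,0,255],[0,0,0.01,0.003,0,0,255],[0,0,0.01,0.003,0,0,255],[0,0,0.01,0.003,0,0,255],[0,0,0,0.003,0,0,255],[0,0,0,0.003,0,0,255]]}}

```text
t: 29.4
position: [471.5, 10.5, 52.7]
ee_rot: [-2.416, -1.981, 0.015]
force: [-1.6, -5.7, -3.4]
finger_gap: 0.226
```

```bash
sed -i 's/621.9,-31.8/622.8,-28.0/;s/160.9/159.6/' st.py; python3 st.py; python3 hold.py|grep -v 0
```

```text
t 29.4 [471.5  10.5  52.7] r 156.1 handle -0.107 yaw err 0.052 tilt [-0.019  0.007 -1.   ] F tool [-5.9 -0.4  3.4] gap 0.2258561958229972 q [-0.13  0.42  1.94  0.01  0.8  -1.51]
tilt fix turn (tool) [-0.02  -0.003  0.   ] z up needs 52.697157889901675
  origin [622.7 -33.3]
scene base [681.1 -38.7] [148.9 191.7] 68.78
  origin [623.2 -29.1]
side base [679.1 -44.1] [149.9 191.7] 68.88
  origin [621.1 -34.6]
  jaw dark y pct [-7.2  3.8 34.2 42.1 45.7] 173
```

Request:
{"op": "drive_tool", "data": {"deltas": [[0,0,0.04,0.003,0.0002,0,255],[0,0,0.04,0.003,0.0002,0,255],[0,0,0.02,0.003,0.0002,0,255],[0,0,0.02,0.003,0.0002,0,255],[0,0,0.02,0.003,0,0,255],[0,0,0.02,0.003,0,0,255],[0,0,0.02,0.003,0,0,255],[0,0,0.02,0.003,0,0,255],[0,0,0.02,0.003,0,0,255],[0,0,0.02,0.003,0,0,255]]}}

```text
t: 30.75
position: [482.1, 38.9, 52.7]
ee_rot: [-2.642, -1.674, 0.022]
force: [-2.9, -10.7, 3.0]
finger_gap: 0.222
```

```bash
python3 st.py; python3 hold.py
```

```text
t 30.75 [482.1  38.9  52.7] r 155.9 handle 0.088 yaw err 0.003 tilt [-0.019  0.004 -1.   ] F tool [-10.9   1.8  -2.9] gap 0.2221778916417475 q [-0.06  0.43  1.92  0.    0.81 -1.2 ]
tilt fix turn (tool) [-0.019  0.004  0.   ] z up needs 52.68747589995038
scene0 base [681.  -40.6] [149.9 193. ] 71.05
  origin [622.7 -33.3]
  jaw dark y pct [-7.3 49.8 57.6 63.5 64.8] 320
  board green x,y rng [[37.0, -23.5, 38.9], [81.5, 3.2, 41.2], [123.1, 25.6, 44.0]]
scene base [680.8 -39.8] [149.5 191.9] 68.81
  origin [622.8 -30.2]
  jaw dark y pct [-4.9 29.2 36.4 42.  43.3] 306
  board green x,y rng [[37.3, -26.7, 38.7], [81.1, 0.6, 41.3], [122.6, 21.9, 44.0]]
side0 base [679.2 -45.5] [145.7 192. ] 70.51
  origin [620.9 -37.7]
  jaw dark y pct [-8.3 -0.3 55.8 63.8 67.1] 173
  board green x,y rng [[39.0, -15.5, 40.8], [77.9, 2.1, 42.8], [122.7, 28.3, 45.2]]
side base [679.  -44.4] [150.5 190.9] 68.46
  origin [621.1 -34.5]
  jaw dark y pct [-7.7 -1.1 34.3 42.4 45.1] 180
  board green x,y rng [[38.5, -14.9, 40.6], [77.0, 2.1, 42.7], [126.1, 28.2, 45.0]]
```

Request:
{"op": "drive_tool", "data": {"deltas": [[0.0,0,0.02,0.003,0.0002,0,255],[0,0,0.02,0.003,0.0002,0,255],[0,0,0.02,0.003,0.0002,0,255],[0,0,0.02,0.003,0.0002,0,255],[0,0,0.0,0.003,0,0,255],[0,0,0.0,0.003,0,0,255],[0,0,0,0.003,0,0,255],[0,0,0,0.003,0,0,255],[0,0,0,0.003,0,0,255],[0,0,0,0.003,0,0,255]]}}

```text
t: 32.1
position: [490.5, 56.2, 52.8]
ee_rot: [-2.722, -1.55, 0.05]
force: [-5.8, -13.0, 0.9]
finger_gap: 0.221
```

```bash
python3 st.py; python3 hold.py|grep -A3 -E 'scene |side '; python3 meas.py scene side; python3 shot.py 16
```

```text
t 32.1 [490.5  56.2  52.8] r 156.8 handle 0.211 yaw err 0.031 tilt [-0.032 -0.008 -0.999] F tool [-14.1   1.6  -0.6] gap 0.22144734226606513 q [-0.02  0.45  1.88 -0.01  0.84 -1.05]
tilt fix turn (tool) [-0.024  0.023  0.   ] z up needs 52.76592973262832
scene base [681.1 -37.9] [146.9 191.9] 67.46
  origin [623.4 -27. ]
  jaw dark y pct [-4.  28.  35.6 40.7 41.8] 310
  board green x,y rng [[36.6, -28.2, 39.0], [81.4, -0.9, 41.3], [122.6, 20.6, 43.8]]
--
side base [680.3 -43.7] [150.9 190.5] 67.46
  origin [622.6 -32.7]
  jaw dark y pct [-7.8  2.9 33.4 42.7 45.7] 192
  board green x,y rng [[37.3, -15.0, 41.0], [75.3, -2.1, 42.4], [125.0, 28.5, 44.3]]
scene knob none 0
scene tab 15 [556.9  33.8] z 89.8 r 92.4 ang 0.457
scene lever 86 [563.3  19.6] z 89.8 r 78.0 ang 0.387
tip px [329.17623581 219.0485152 ] t 32.25
side knob none 0
side tab 8 [554.8  30.6] z 90.3 r 91.6 ang 0.416
side lever 60 [564.3  16.8] z 90.3 r 75.4 ang 0.367
tip px [200.01285225 204.28890525] t 32.3
32.4 [ -4.84735983 -11.69973541   0.92735563]
```

View pics/w16.png

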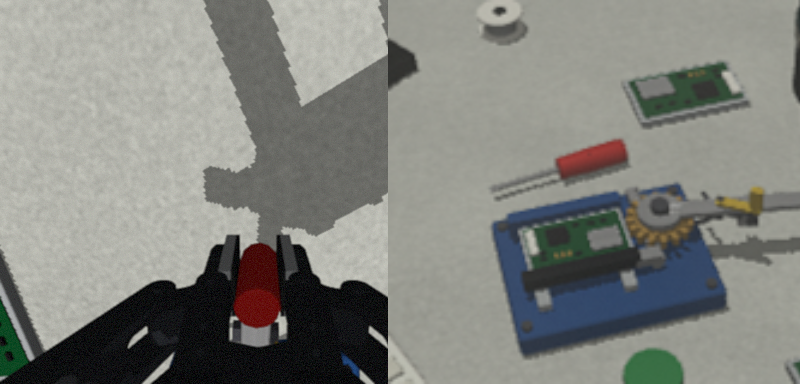

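The jaw has stopped advancing. At about 14 N on the knob the whole holder only creeps round instead (yaw -19° → -22.5°), so I stop pushing, relax and let go. Then I'll look from above.

Request:
{"op": "drive_tool", "data": {"deltas": [[0,0,0,-0.004,0,0,255],[-0.012,0.012,0,-0.002,0,0,255],[-0.012,0.012,0,0,0,0,130],[0,0,0,0,0,0,130],[0,0,0,0,0,0,130],[0,0,0,0,0,-0.02,130],[0,0,0,0,0,-0.03,130],[0,0,0,0,0,-0.03,130],[0,0,0,0,0,-0.04,130],[0,0,0,0,0,-0.04,130]]}}

```text
t: 33.65
position: [486.3, 53.7, 215.6]
ee_rot: [-2.73, -1.54, -0.002]
force: [-0.0, 0.7, -0.4]
finger_gap: 0.487
```

```bash
python3 st.py; python3 shot.py 17
```

```text
t 33.65 [486.3  53.7 215.6] r 159.1 handle 0.183 yaw err -0.004 tilt [-0.002  0.007 -1.   ] F tool [ 0.6 -0.4  0.4] gap 0.486884765618126 q [-0.04  0.2   1.75  0.01  1.19 -1.07]
tilt fix turn (tool) [-0.005 -0.004  0.   ] z up needs 215.5554149799567
33.75 [ 1.62547522 -0.00668467 -0.05135729]
```

View pics/w17.png

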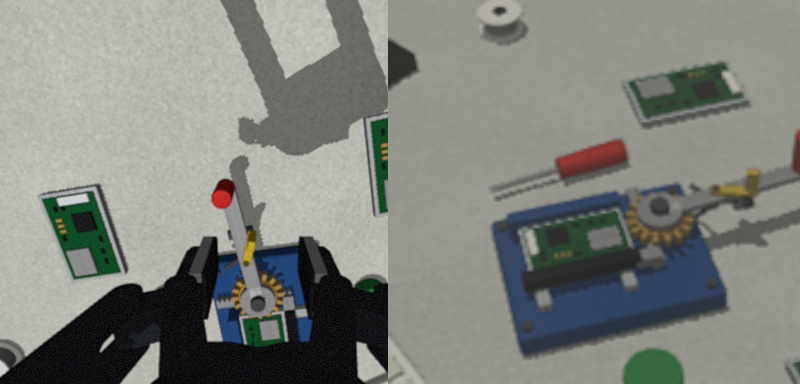

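Request:
{"op": "drive_tool", "data": {"deltas": [[0,0,0,0.002,0.02,-0.01,130],[0,0,0,0.002,0.027,-0.005,130],[0,0,0,0.002,0.027,-0.005,130],[0,0,0,0.002,0.027,-0.005,130],[0,0,0,0.002,0.027,-0.005,130],[0,0,0,0.002,0.027,0,130],[0,0,0,0.002,0.027,0,130],[0,0,0,0,0.02,0,130],[0,0,0,0,0,0,130],[0,0,0,0,0,0,130]]}}

```text
t: 35.0
position: [676.5, -33.2, 246.1]
ee_rot: [-2.725, -1.54, -0.026]
force: [0.1, 0.1, 0.0]
finger_gap: 0.49
```

```bash
python3 st.py
python3 - <<'E'
from h import *
TT=T("wrist");p,d=camera("wrist");np.savez("c_w2.npz",p=p,C=cloud("wrist",d,TT),K=TT[0],A=TT[1]);cv2.imwrite("pics/top1.png",p[:,:,::-1])
E
```

```text
t 35.0 [676.5 -33.2 246.1] r 53.9 handle 2.882 yaw err 2.696 tilt [ 0.009  0.018 -1.   ] F tool [ 0.1  0.  -0. ] gap 0.4904568456358373 q [-0.16  0.45  1.3   0.02  1.39 -1.19]
tilt fix turn (tool) [-0.002 -0.02   0.   ] z up needs 246.0597460303576
```

View pics/top1.png

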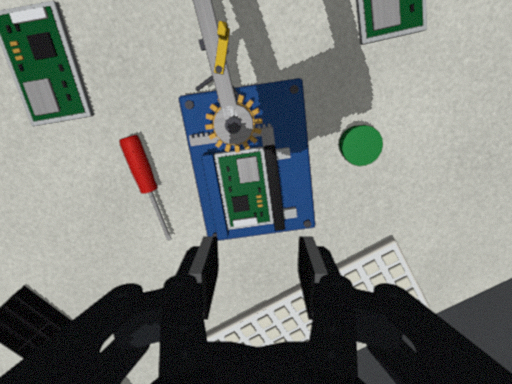

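Run:
```python
from h import *
z=np.load("c_w2.npz");p,C=z['p'],z['C']
cv2.imwrite("pics/top1c.png",cv2.resize(p[70:245,165:330,::-1],None,fx=3.4,fy=3.4,interpolation=cv2.INTER_CUBIC))
hsv=cv2.cvtColor(p,cv2.COLOR_RGB2HSV);H,S,V=[hsv[...,i].astype(int) for i in range(3)]
X,Y,Z=C[...,0],C[...,1],C[...,2];reg=np.zeros(H.shape,bool);reg[70:245,170:320]=1
m=reg&(H>105)&(H<125)&(S>100)&(Z>20)&(Z<32);c,s,a=cv2.minAreaRect(C[m][:,:2].astype(np.float32));print(c,s,a)
w=np.deg2rad(a-90);ex=np.array([np.cos(w),np.sin(w)]);ey=np.array([-ex[1],ex[0]]);o=np.array(c)-57.5*ex-12*ey;print(o)
L=np.stack([(C[...,:2]-o)@ex,(C[...,:2]-o)@ey,Z],-1)
for xx in(45,60,75,95,115,125):
    k=reg&(abs(L[...,0]-xx)<1.5);q=L[k];order=np.argsort(-q[:,1]);cols=p[k]
    print(xx,[(int(q[i,1]),int(q[i,2]),cols[i].tolist()) for i in order if -40<q[i,1]<55][::6])
```

```text
(679.49658203125, -38.403167724609375) (147.08518981933594, 192.53482055664062) 66.95254516601562
[621.88825853 -26.93446845]
45 [(54, 35, [88, 91, 94]), (52, 34, [99, 99, 101]), (49, 34, [171, 175, 178]), (46, 35, [142, 146, 144]), (44, 34, [88, 88, 89]), (44, 263, [124, 130, 121]), (43, 267, [52, 54, 56]), (43, 269, [60, 61, 63]), (43, 270, [63, 66, 62]), (42, 270, [60, 61, 61]), (42, 263, [122, 124, 119]), (42, 270, [64, 63, 65]), (42, 266, [59, 56, 58]), (41, 262, [121, 124, 119]), (41, 261, [121, 122, 118]), (41, 266, [58, 63, 58]), (40, 264, [75, 75, 74]), (40, 269, [64, 62, 66]), (40, 271, [57, 58, 57]), (40, 267, [50, 50, 53]), (39, 266, [32, 34, 30]), (39, 264, [43, 42, 40]), (39, 270, [7, 13, 13]), (38, 49, [39, 36, 41]), (38, 270, [13, 16, 12]), (38, 268, [14, 14, 18]), (38, 269, [0, 0, 0]), (38, 263, [72, 67, 66]), (36, 50, [34, 34, 37]), (32, 51, [41, 35, 40]), (29, 41, [126, 129, 131]), (25, 41, [100, 119, 106]), (22, 42, [27, 92, 52]), (19, 43, [91, 104, 95]), (17, 47, [165, 164, 164]), (14, 47, [167, 167, 168]), (11, 46, [162, 163, 160]), (8, 46, [157, 154, 155]), (5,
[... 3423 characters left out ...]
), (52, 34, [174, 175, 176]), (48, 34, [174, 174, 176]), (45, 35, [126, 128, 130]), (41, 51, [25, 24, 26]), (38, 50, [29, 32, 31]), (34, 51, [35, 32, 34]), (31, 50, [36, 32, 33]), (28, 42, [173, 175, 175]), (25, 42, [75, 102, 83]), (21, 42, [17, 81, 41]), (17, 42, [27, 86, 51]), (14, 43, [19, 83, 42]), (11, 42, [28, 84, 48]), (8, 46, [202, 205, 206]), (4, 44, [213, 214, 218]), (1, 46, [204, 207, 207]), (-1, 46, [210, 212, 216]), (-5, 46, [209, 213, 215]), (-8, 46, [206, 209, 211]), (-13, 45, [211, 210, 216]), (-17, 47, [209, 210, 213]), (-21, 46, [127, 149, 136]), (-25, 42, [63, 97, 74]), (-29, 43, [120, 118, 119]), (-30, 48, [22, 36, 66]), (-33, 53, [37, 71, 127]), (-37, 51, [35, 75, 131])]
```

View pics/top1c.png

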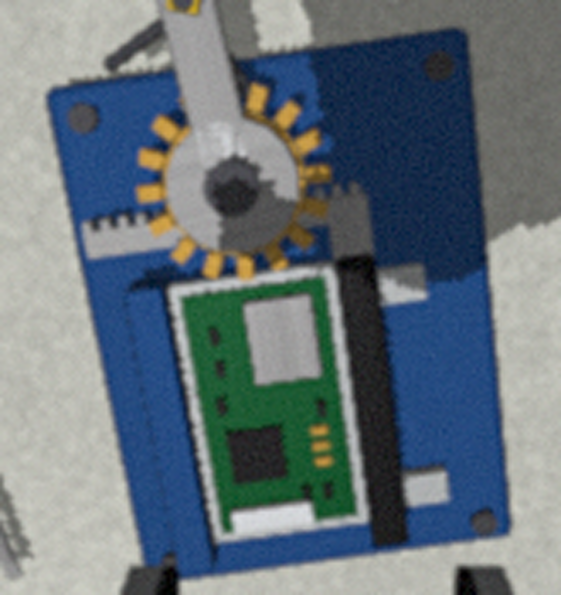

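The top view shows the board flat (surface z about 42) and spanning y -30 to +30 in the holder's frame. It lies between the blue fixed jaw's face at -30 and the black jaw's face at +30. The tin at (362,145) and the screwdriver at (140,165) are untouched, and the gripper is clear. One last check of the things before handing in.

Run:
```python
from h import *
from station import hand_in
TT=T("scene");p,d=camera("scene");C=cloud("scene",d,TT)
for n in("flux_tin","screwdriver","solder_reel"):
    for r in finder.cut_out("scene",n)[:1]: print(n,r['conf'],np.median(C[r['mask']&(d>0)],0).round())
TT=T("wrist");p,d=camera("wrist");C=cloud("wrist",d,TT)
for r in finder.cut_out("wrist","selector")[:1]: print("sel",r['conf'],r['extent'],np.median(C[r['mask']&(d>0)],0).round())
print(monitor.sense()['t'],monitor.sense()['force'].round(1)); print(hand_in())
```

```text
flux_tin 0.58 [734.  98.  26.]
screwdriver 0.92 [ 613. -161.   20.]
solder_reel 0.73 [ 548. -427.   25.]
sel 0.58 [195.8, 19.7, 237.3, 97.7] [555.   2.  66.]
35.35 [ 0.7 -0.6  0.7]
the job is handed in; nothing more can be done
None
```

The board is clamped in the holder and the job is handed in at 35.35 s. I flipped the yellow lever to the clockwise side, then worked the handle by its red knob for four full swings. On the fifth, the jaw stopped advancing at about 14 N on the knob. I then let go and raised the gripper clear.

**Last checks**
- **Clamp:** seen from above, the board lies flat with both jaws against it, at y -30 and +30 mm in the holder's frame.
- **Lever:** it still stood on the clockwise side after the handle swings.
- **Bystanders:** the tin and the screwdriver are within a few millimetres of where they started. The reel was found on the bench, but I never measured its starting place, so I only know it was never approached.
- **Gripper:** it touches nothing (force about 0 N).

**What disagreed or fell short**
- **Fingertips:** they stand about 14 mm behind the reported TCP, not 22 mm ahead. My first push at the lever therefore passed over it, and I repeated it 40 mm lower.
- **Holder moved:** the final hard pushes turned the whole holder about 4° clockwise (origin shifted about 5 mm), although the force on the knob stayed under 25 N.
- **Stop not proven:** because the holder crept, "drives no further" rests on the jaw no longer moving while the force rose. I couldn't read the wheel angle. The handle also swung back a little, counter-clockwise, when I let go.

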